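Moisture reading inside a rough-turned box

ROBOT

A 6-joint arm with a two-finger parallel gripper is mounted at the origin on the work surface. World frame = base frame: x ahead of the robot, y to its left, z up, the work surface at z = 0. Lengths are in m, angles in rad, forces in N, time in s.
With the tool pointing down it reaches from about 0.4 to 0.825 m from the base axis. Payload 7 kg.
Tool frame: the origin (TCP) lies on the centre line of the jaws, within the pads' length; the fingertips stand 22 mm ahead of it and the grasp point (between the pads) lies 3 mm ahead of it; z points along the fingers, y is the line along which they close (so a half turn about z gives the same grasp; the last joint's range is limited). The gripper opens to 88 mm and grips with 3 to 60 N. Pads are 19 mm wide; open, the fingers measure 130 mm over their backs; the gripper's body (78 mm by 193 mm) begins 47 mm behind the grasp point.
Start: joints at [1.587, 0.359, 0.012, 0, -1.224, -0.288], TCP at [0.181, 0.65, 0.249] pointing down, gripper open.
Joint ranges: [-3.07, 3.07], [-1.43, 2.12], [-1.02, 1.25], [-3.03, 1.67], [-3.05, -0], [-3.03, 3.03]. Speed limits (rad/s): [2.39, 2.39, 3.01, 3.14, 3.14, 3.14].

INTERFACE

Orientations are given as [roll, pitch, yaw] about the fixed x, y, z axes, in that order (R = Rz(yaw) Ry(pitch) Rx(roll)).
In Python, from station import monitor, viewer, order gives the robot as it stands. The module is installed in compiled form; this text tells all that it offers.
- The arm moves only by the tool servo_tool, never from a script. Its argument "targets" is a list of rows, each an object with "angular": the turn, a rotation vector about the tool's x, y, z in degrees, a list of three; "xyz": the shift along the tool's x, y, z in cm, a list of three; "claw": the finger opening in cm, from 0 to 8.76. A call has 1 to 20 rows; each row shifts and turns the commanded pose from where the row before left it, along the tool's axes as they then stand; what a row does not reach is not made up. A row lasts 1/10 s, in which the tool goes at most 50 mm and 8.59 degrees, less where a joint would pass 70% of its speed; a pose out of reach is approached as far as the arm can. A call is refused whole if a number of a shift passes 5 or a number of a turn 8.59, either way. A call with a gripper value outside its range is refused whole. The fingers move at their own pace and stop on an object; "force" is the grip in N (left out, the last holds). Time passes only in rows, so rows that do not move let the fingers close. It gives the time, the measured TCP pose, the force, the opening and the grip force at its end, in the units of the state.
- monitor.get_state(): the state, without advancing time (a new reading comes with each control period).
- viewer.grab_frame(name): name is "scene" or "top" or "wrist"; returns a dict with "color" (420x560x3 uint8, blue, green, red), "fovy" (degrees; the focal length in pixels is half the picture's height over the tangent of half this angle, whatever the lens; pixels are square), "cx", "cy" (the principal point, pixels), "R" (3x3) and "t" (3): a world point X has camera coordinates R X + t. Camera axes: x right, y down, z forward; pixel columns grow to the right and rows downward; lengths in m; the calibration is good to about 2 mm. A picture is of the moment at which its call begins. There is no depth.
- order.job_done(): hands the job in; it is judged then, once.
The state is a dict: "t": time; "q": joint angles; "qd": joint speeds; "joint_efforts": joint torques, N m; "eef_pos": TCP position; "ee_rot": TCP orientation; "force": force on the tool from outside, world axes, zero at the start; "moment": the same for the moment, N m; "width": finger opening in m; "gripper_force": force on a finger pad.
Only numpy, scipy, OpenCV 4.12 (cv2) and the standard library are available. Lean on these libraries where they do the work, as an engineer would, in place of code of your own. Each camera call takes 0.05 s, during which the arm holds its last target. There are 200 camera calls.

TASK

Take a moisture reading in the seasoning wooden box: lift its lid off and set it down, knob up, on the cork mat, without dropping it. Then draw the moisture meter out of its wooden block and, holding it upright, press its two pins gently on the crayon cross on the box's floor, centred on the cross and in line with its long stroke (the grain), until the sprung head is about half-way in. Finish while still holding the meter there, and leave the box and everything else where they stand.

Things in the scene. Friction and masses are not known exactly. Their poses are not given: they have to be found in the camera images.
- box: Rough-turned round box of pale wood with straight sides, 120 mm across and 52 mm high, standing loose on the bench (0.55 kg). Walls 12 mm thick, so the mouth is 96 mm across; floor 18 mm thick. Origin at the centre of its underside, z up; its x axis is the direction of the grain.
- box_mark (a point): Centre of the crayon cross on the box's inner floor, 18 mm above the box's underside and 16 mm off its middle: at (12, -10, 18) mm in the box's frame. Hidden while the lid is on. The point's x axis runs along the cross's long stroke (56 mm, along the grain), its y axis along the short stroke (24 mm); strokes 4 mm wide, black; z up.
- lid_knob (a point): Where to grasp the lid: centre of the grip of its round knob, 26 mm across, from 12 mm below this point to 11 mm above it (its end is 15 mm above). The lid's upper face is 23 to 28 mm below this point, its underside 41 mm below. z points out of the knob's top.
- lid: The box's lid (0.13 kg): loose turned disc of the same pale wood, 120 mm across, knob on top; a spigot 91 mm across and 5 mm deep drops loosely into the box's mouth. Origin at the centre of the spigot's underside, 41 mm below lid_knob; z towards the knob.
- mat_top (a point): Centre of the upper face of a square cork mat, 150 x 150 mm and 4 mm thick, fixed on the bench. x and y axes along its edges, z up.
- mat: The same cork mat; origin at the centre of its underside.
- rack: Low block of dark brown wood, 120 x 63 mm and 60 mm high, fixed on the bench, with a pocket (39 x 27 mm) in which the meter stands. Origin on the bench below the pocket's centre; the block reaches from 40 mm behind to 80 mm ahead of it along its x axis. A pencil stub and a punch stand up to 22 mm out of the block's top, 46 to 66 mm ahead of the pocket along x.
- meter_grip (a point): Where to grasp the meter: on its centre line, 100 mm above its pin tips, 40 mm below its top. Axes: z up along the case, x along its wide side (36 mm), y across its thickness (24 mm). It stands upright, pins down, in the block; the block's top is 48 mm below this point.
- meter: Moisture meter: grey plastic case 36 x 24 x 120 mm (0.13 kg) with a sprung pin head below; it stands with its lower 32 mm in the block's pocket, 1.5 mm play all round, its top 148 mm above the bench. Origin between its pin tips (head out), 100 mm below meter_grip; same axes.
- pin_tips (a point): Midpoint between the tips of the meter's two brass pins, on the sprung head. The pins are 5 mm thick with round ends, 25 mm apart along the meter's x axis; with the head out the tips are 20 mm below the case's lower end.
- meter_head (a joint): How far the meter's sprung pin head is pushed up into the case, in m: 0 fully out, 0.008 at the stop. Its spring resists with 1.8 N at first and 0.6 N more per mm: 4.2 N half-way, 6.6 N at the stop.
- bowl: Bystander: open rough-turned bowl of brown wood, 130 mm across, 62 mm high, no lid; loose. Origin at the centre of its underside.
- wax_tin: Bystander: flat round metal tin, 60 mm across, 38 mm high; loose.
- gouge: Bystander: turning gouge with a dark wooden handle, about 320 mm long, lying loose; 26 mm high.
- callipers: Bystander: bow-legged steel callipers, about 165 x 107 mm, lying flat, 11 mm high; loose.
- sanding_block: Bystander: cork sanding block, 65 x 40 x 22 mm; loose.
- mallet: Bystander: round-headed wooden mallet lying on its side, 240 mm long, head 72 mm thick; loose.
- cup: Bystander: small turned egg cup of brown wood, 48 mm across, 74 mm tall; loose.
Things that resemble listed ones, but are neither listed nor needed, are in the scene too. Of the things that look like the meter, the largest one is meant.

How it is judged:
By the outcome, as a careful person would: the job done as asked, in the order asked, and still so for the second after the job is handed in, while the arm keeps its last pose, push and grip.
It also fails if it takes over 67 s, if anything falls off the work surface, if the arm or the gripper's body presses on something with over 40 N, if the wrist force passes 120 N, or if a joint passes its speed limit or range.

## Working session

There is one attempt and no reset: what is moved stays moved. The work goes in short steps, Python scripts to look and compute and a tool call to move; the robot and the scene stay as the last step left them, time stands still between calls to the robot, and variables do not carry over. Pictures are saved under pics/ and viewed, at most 10 in all, crops included, and the job is handed in when it is done.

Besides the shell and the picture viewer there is one more tool, called after "Emit:" in YAML: its name, and indented under it one key for each argument. servo_tool: Moves the arm, as the interface text tells. Its arguments: {"type":"object","properties":{"targets":{"type":"array"},"force":{"type":"number"}},"required":["targets"]}

```bash
mkdir -p pics; cat > h.py <<'E'
import numpy as np, cv2
from station import monitor, viewer, order
def grab(n,save=None):
    f=viewer.grab_frame(n); f['f']=210/np.tan(np.radians(f['fovy'])/2)
    if save: cv2.imwrite('pics/'+save,f['color']); np.savez('pics/'+save+'.npz',**f)
    return f
def load(save): return dict(np.load('pics/'+save+'.npz'))
def ray(f,u,v,z):
    R,t=f['R'],f['t']; c=-R.T@t
    d=R.T@np.array([(u-f['cx'])/f['f'],(v-f['cy'])/f['f'],1]); return c+d*(z-c[2])/d[2]
def proj(f,X):
    p=f['R']@np.array(X)+f['t']; return p[:2]/p[2]*f['f']+[f['cx'],f['cy']]
E
python3 - <<'E'
from h import *
a=grab('scene','scene0.png');b=grab('top','top0.png')
for f in(a,b): print(f['f'],f['cx'],f['cy'],-f['R'].T@f['t'],f['R'].round(2).tolist(), f.keys())
s=monitor.get_state();print(s)
E
```

```text
421.6726816160749 281.23605474423056 208.28105119183905 [ 1.01937443 -0.49493837  0.65135939] [[0.8, 0.61, 0.01], [0.37, -0.48, -0.79], [-0.48, 0.63, -0.61]] dict_keys(['color', 'fovy', 'cx', 'cy', 'R', 't', 'f'])
542.6350863155681 284.14392093379524 215.06377304090597 [0.34871959 0.06937919 1.27875931] [[-0.01, -1.0, 0.01], [-0.98, 0.01, -0.19], [0.19, -0.01, -0.98]] dict_keys(['color', 'fovy', 'cx', 'cy', 'R', 't', 'f'])
{'t': 0.1, 'q': array([ 1.58708629e+00,  3.59344902e-01,  1.11652253e-02, -3.02889814e-04,
       -1.22410476e+00, -2.88109212e-01]), 'qd': array([-6.22782738e-05, -2.00078232e-03,  9.30162548e-04,  6.22432776e-04,
       -8.39870342e-04,  1.85803709e-03]), 'joint_efforts': array([-2.98324048e-03, -5.84165704e+01,  2.93752491e+01,  7.01560423e+00,
        1.01923183e-02, -5.23477411e-05]), 'eef_pos': array([0.18113739, 0.6498283 , 0.24770462]), 'ee_rot': array([ 3.14008497e+00, -1.49855583e-04, -2.71922263e-01]), 'force': array([-0.11721791, -0.65385649, -0.16939329]), 'moment': array([-0.01951922,  0.02902454,  0.00955269]), 'gripper_force': 0.0, 'width': 0.08769423498191595}
```

View pics/scene0.png

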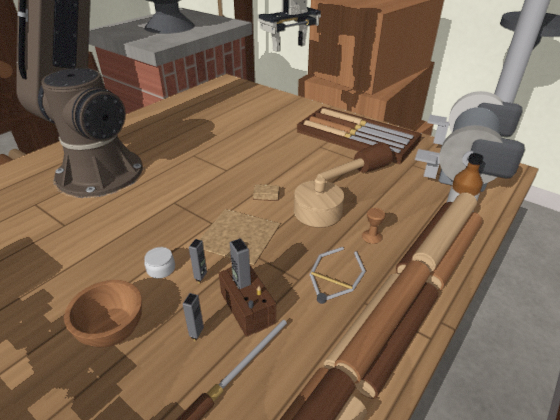

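View pics/top0.png

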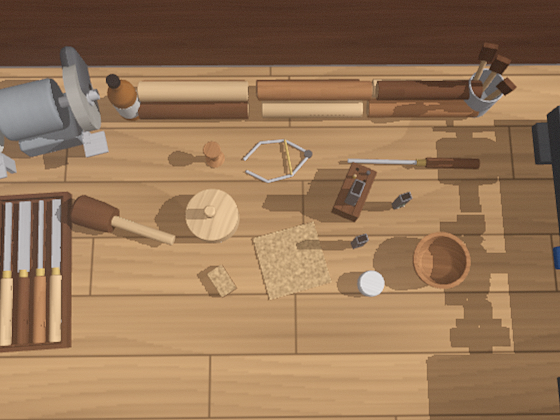

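The scene picture shows the box with lid at about (319,203) with its knob at (320,183), the mat at (240,233), and the rack with a meter at (240,262). In the top picture the box is at (212,215), the mat at (291,260), and the rack at (354,192).

Meter candidates in top are (357,187), in the block, and the free-standing (402,200) and (360,241). The one in the block is the largest and fits the description. I'll confirm it in a crop.

```bash
python3 - <<'E'
from h import *
a=load('top0.png')['color'];b=load('scene0.png')['color']
A=cv2.resize(a[150:300,180:420],None,fx=3.2,fy=3.2,interpolation=2)[:,:768]
c1=cv2.resize(a[155:260,325:425],(400,420),interpolation=2); c2=cv2.resize(b[225:345,170:284],(399,420),interpolation=2)
cv2.imwrite('pics/crop1.png',np.hstack([c1,c2]))
t=load('top0.png')
hsv=cv2.cvtColor(a,cv2.COLOR_BGR2HSV)
for n,p in dict(lid=(205,225),lid2=(225,205),knob=(210,211),bench=(240,300),mat=(280,260),mat2=(310,270),rack=(345,205),mtop=(357,187)).items(): print(n,a[p[1],p[0]],hsv[p[1],p[0]])
E
```

```text
lid [146 187 220] [ 17  86 220]
lid2 [154 195 229] [ 16  84 229]
knob [146 186 219] [ 16  85 219]
bench [106 150 189] [ 16 112 189]
mat [123 166 198] [ 17  97 198]
mat2 [126 168 202] [ 17  96 202]
rack [ 59  81 113] [ 12 122 113]
mtop [52 62 76] [13 81 76]
```

View pics/crop1.png

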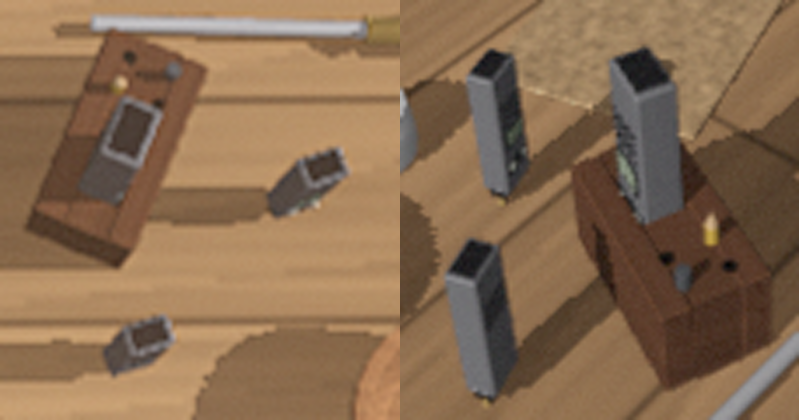

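The crop confirms it. The meter in the block (left panel, top face at about (132,131), i.e. top px (358,188)) is clearly the largest, and the other two stand free and are thinner. Now I'll measure.

```bash
python3 - <<'E'
from h import *
t=load('top0.png');a=t['color'];s=load('scene0.png')
hsv=cv2.cvtColor(a,cv2.COLOR_BGR2HSV)
# lid
m=((hsv[...,1]<100)&(hsv[...,2]>200)).astype(np.uint8)
w=np.zeros_like(m);w[180:250,180:245]=m[180:250,180:245]
w=cv2.morphologyEx(w,cv2.MORPH_OPEN,np.ones((3,3)))
c=max(cv2.findContours(w,0,2)[0],key=cv2.contourArea);print('lid',cv2.minEnclosingCircle(c),cv2.fitEllipse(c))
(u,v),_=cv2.minEnclosingCircle(c);print(ray(t,u,v,.062))
# mat
m=cv2.inRange(hsv,(10,80,150),(25,104,215));w=np.zeros_like(m);w[220:302,248:332]=m[220:302,248:332]
w=cv2.morphologyEx(cv2.morphologyEx(w,cv2.MORPH_CLOSE,np.ones((5,5))),cv2.MORPH_OPEN,np.ones((9,9)))
c=max(cv2.findContours(w,0,2)[0],key=cv2.contourArea);r=cv2.minAreaRect(c);P=np.array([ray(t,*p,.004) for p in cv2.boxPoints(r)]);print('mat',r,P.mean(0),P[:,:2].round(3).tolist())
# meter top & rack from crop corners
q=lambda x,y:(325+x/4,155+y/4)
print('meter',ray(t,*q(132,131),.148))
P=[ray(t,*q(*p),.06) for p in [(108,30),(208,68),(30,212)]]
print('rack',np.round(P,3).tolist()); d=P[0]-P[2];print(np.degrees(np.arctan2(d[1],d[0])),np.linalg.norm(d))
d=P[0]-P[1];print(np.degrees(np.arctan2(d[1],d[0])),np.linalg.norm(d))
# scene: knob top, meter top
print('sc knob',ray(s,320,177,.103),'meter',ray(s,170+643/3.5,225+68/3.5,.148))
for n in [(.62,.1,.06)]: print(proj(t,n),proj(s,n))
E
```

```text
lid ((211.665283203125, 214.39373779296875), 26.129154205322266) ((212.88441467285156, 214.72923278808594), (48.638336181640625, 51.32461929321289), 47.15795135498047)
[0.58817047 0.22088228 0.062     ]
mat ((292.2961730957031, 260.91925048828125), (66.30557250976562, 66.56869506835938), 74.74488067626953) [0.48722488 0.03671522 0.004     ] [[0.542, 0.133], [0.583, -0.02], [0.431, -0.058], [0.392, 0.092]]
meter [ 0.626872  -0.1026926  0.148    ]
rack [[0.709, -0.104, 0.06], [0.686, -0.162, 0.06], [0.601, -0.056, 0.06]]
-24.181225415908138 0.11849930518811135
67.85323169550257 0.062062767259274204
sc knob [0.58930522 0.22643648 0.103     ] meter [0.79001873 0.0225752  0.148     ]
[264.62663372 200.53769021] [298.96278486 223.082248  ]
```

Emit:
servo_tool:
  targets:
    - {"angular": [0,0,0],"xyz": [2,1.2,0],"claw": 8.76}
    - {"angular": [0,0,0],"xyz": [3.9,2.35,0],"claw": 8.76}
    - {"angular": [0,0,0],"xyz": [3.9,2.35,0],"claw": 8.76}
    - {"angular": [0,0,0],"xyz": [3.9,2.35,0],"claw": 8.76}
    - {"angular": [0,0,0],"xyz": [3.9,2.35,0],"claw": 8.76}
    - {"angular": [0,0,0],"xyz": [3.9,2.35,0],"claw": 8.76}
    - {"angular": [0,0,0],"xyz": [3.9,2.35,0],"claw": 8.76}
    - {"angular": [0,0,0],"xyz": [3.9,2.35,0],"claw": 8.76}
    - {"angular": [0,0,0],"xyz": [3.9,2.35,0],"claw": 8.76}
    - {"angular": [0,0,0],"xyz": [3.9,2.35,0],"claw": 8.76}
    - {"angular": [0,0,0],"xyz": [3.9,2.35,0],"claw": 8.76}
    - {"angular": [0,0,0],"xyz": [3.9,2.35,0],"claw": 8.76}
    - {"angular": [0,0,0],"xyz": [3.9,2.35,0],"claw": 8.76}
    - {"angular": [0,0,0],"xyz": [2,1.1,0],"claw": 8.76}
    - {"angular": [0,0,0],"xyz": [0,0,0],"claw": 8.76}
    - {"angular": [0,0,0],"xyz": [0,0,0],"claw": 8.76}

```text
t: 1.7
eef_pos: [0.5886, 0.219, 0.248]
ee_rot: [3.141, 0.001, -0.274]
force: [-1.0, 0.8, 0.5]
width: 0.0874
gripper_force: 0.0
```

```bash
python3 - <<'E'
from h import *
w=grab('wrist','w1.png');s=load('scene0.png');t=load('top0.png')
S=monitor.get_state();print(S['t'],S['eef_pos'],S['ee_rot'],S['force'],-w['R'].T@w['t'],w['R'].round(2).tolist())
print('knob pred',proj(w,(.588,.222,.103)),'sc meter',ray(s,239.4,244.4,.148))
E
```

```text
1.75 [0.58824613 0.21967029 0.2482744 ] [ 3.14124226e+00  5.64777876e-04 -2.72380666e-01] [0.76843132 0.45525439 0.72671614] [0.66105137 0.19718665 0.38350364] [[-0.27, -0.96, 0.0], [-0.92, 0.26, 0.28], [-0.27, 0.08, -0.96]]
knob pred [274.2419677  203.14478305] sc meter [ 0.63072708 -0.10078597  0.148     ]
```

View pics/w1.png

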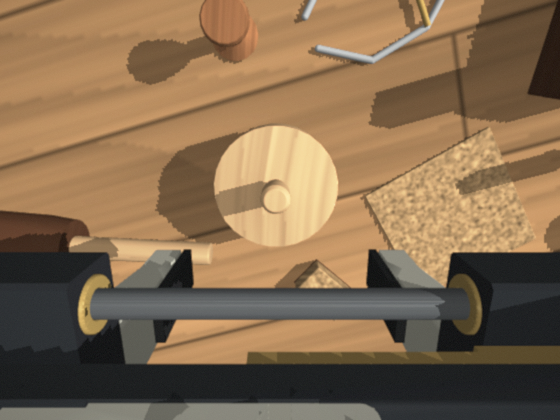

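The wrist picture shows the lid as a circle at (276,186) with its knob at (277,197). The mat corners are at (490,128), (365,197) and (535,235), and the mallet handle ends at (213,250), clear of the box.

```bash
python3 - <<'E'
from h import *
w=load('w1.png');g=cv2.cvtColor(w['color'],cv2.COLOR_BGR2HSV)
m=((g[...,1]<115)&(g[...,2]>185)).astype(np.uint8);z=np.zeros_like(m);z[120:250,208:345]=m[120:250,208:345]
z=cv2.morphologyEx(cv2.morphologyEx(z,cv2.MORPH_OPEN,np.ones((5,5))),cv2.MORPH_CLOSE,np.ones((25,25)))
c=max(cv2.findContours(z,0,2)[0],key=cv2.contourArea);e=cv2.fitEllipse(c);print(e,ray(w,*e[0],.062))
k=cv2.cvtColor(w['color'],6)[175:222,250:305];k=cv2.GaussianBlur(k,(3,3),0)
h=cv2.HoughCircles(k,cv2.HOUGH_GRADIENT,1.2,100,param1=80,param2=10,minRadius=12,maxRadius=19);print(h+np.array([250,175,0]) if h is not None else h)
print('knob',ray(w,277,197,.103))
a=ray(w,365,197,.004);b=ray(w,535,235,.004);c=ray(w,490,128,.004);print('mat',(a+b)/2,np.linalg.norm(a-b),np.linalg.norm(a-c),np.linalg.norm(c-b),c)
t=load('top0.png')
for p in [(354,246),(394,208)]: print('decoy base',ray(t,*p,0))
E
```

```text
((276.12274169921875, 185.66409301757812), (121.04572296142578, 122.47128295898438), 78.21826171875) [0.59345518 0.21914346 0.062     ]
[[[275.80000114 199.60000038  14.15999985]]]
knob [0.59251727 0.21829697 0.103     ]
mat [0.49144558 0.03793108 0.004     ] 0.2083148374156188 0.14994441950458925 0.14326035988824407 [ 0.57979877 -0.0154391   0.004     ]
decoy base [ 0.52092009 -0.11051262  0.        ]
decoy base [ 0.612353   -0.21032111  0.        ]
```

Emit:
servo_tool:
  targets:
    - {"angular": [0,0,0],"xyz": [0.4,-0.06,2.0],"claw": 8.76}
    - {"angular": [0,0,0],"xyz": [0,0,3],"claw": 8.76}
    - {"angular": [0,0,0],"xyz": [0,0,3],"claw": 7}
    - {"angular": [0,0,0],"xyz": [0,0,3],"claw": 6}
    - {"angular": [0,0,0],"xyz": [0,0,2.5],"claw": 5}
    - {"angular": [0,0,0],"xyz": [0,0,1.5],"claw": 4.5}
    - {"angular": [0,0,0],"xyz": [0,0,0.5],"claw": 4}
    - {"angular": [0,0,0],"xyz": [0,0,0],"claw": 3.6}
    - {"angular": [0,0,0],"xyz": [0,0,0],"claw": 3.2}
  force: 15

```text
t: 2.65
eef_pos: [0.593, 0.2203, 0.0947]
ee_rot: [-3.141, -0.001, -0.271]
force: [-0.6, -0.4, 0.3]
width: 0.0374
gripper_force: 0.0
```

Emit:
servo_tool:
  targets:
    - {"angular": [0,0,0],"xyz": [0,0,0],"claw": 2.9}
    - {"angular": [0,0,0],"xyz": [0,0,0],"claw": 2.7}
    - {"angular": [0,0,0],"xyz": [0,0,0],"claw": 2.5}
    - {"angular": [0,0,0],"xyz": [0,0,0],"claw": 1.5}
    - {"angular": [0,0,0],"xyz": [0,0,0],"claw": 1.5}
  force: 15

```text
t: 3.15
eef_pos: [0.5935, 0.2203, 0.0946]
ee_rot: [-3.14, -0.002, -0.271]
force: [-1.2, 4.0, 6.2]
width: 0.0256
gripper_force: 15.0
```

Emit:
servo_tool:
  targets:
    - {"angular": [0,0,0],"xyz": [0,0,-0.3],"claw": 1.5}
    - {"angular": [0,0,0],"xyz": [0,0,-0.6],"claw": 1.5}
    - {"angular": [0,0,0],"xyz": [0,0,-1],"claw": 1.5}
    - {"angular": [0,0,0],"xyz": [0,0,-2],"claw": 1.5}
    - {"angular": [0,0,0],"xyz": [0,0,-2],"claw": 1.5}
    - {"angular": [0,0,0],"xyz": [0,0,-1],"claw": 1.5}
    - {"angular": [0,0,0],"xyz": [0,0,0],"claw": 1.5}
  force: 20

```text
t: 3.85
eef_pos: [0.5933, 0.2197, 0.1644]
ee_rot: [-3.14, -0.002, -0.272]
force: [-0.0, -0.0, -2.5]
width: 0.0254
gripper_force: 20.0
```

Emit:
servo_tool:
  targets:
    - {"angular": [0,0,0],"xyz": [-0.3,1.3,0],"claw": 1.5}
    - {"angular": [0,0,0],"xyz": [-0.7,2.8,0],"claw": 1.5}
    - {"angular": [0,0,0],"xyz": [-0.7,2.8,0],"claw": 1.5}
    - {"angular": [0,0,0],"xyz": [-0.7,2.8,0],"claw": 1.5}
    - {"angular": [0,0,0],"xyz": [-0.7,2.8,0],"claw": 1.5}
    - {"angular": [0,0,0],"xyz": [-0.7,2.8,0],"claw": 1.5}
    - {"angular": [0,0,0],"xyz": [-0.7,2.8,1],"claw": 1.5}
    - {"angular": [0,0,0],"xyz": [-0.5,2.2,2],"claw": 1.5}
    - {"angular": [0,0,0],"xyz": [0,0,3],"claw": 1.5}
    - {"angular": [0,0,0],"xyz": [0,0,2.5],"claw": 1.5}
    - {"angular": [0,0,0],"xyz": [0,0,1.5],"claw": 1.5}
    - {"angular": [0,0,0],"xyz": [0,0,0.7],"claw": 1.5}
    - {"angular": [0,0,0],"xyz": [0,0,0],"claw": 1.5}

```text
t: 5.15
eef_pos: [0.4888, 0.0366, 0.0544]
ee_rot: [3.14, 0.002, -0.272]
force: [0.7, 0.2, -0.9]
width: 0.0253
gripper_force: 20.0
```

Emit:
servo_tool:
  targets:
    - {"angular": [0,0,0],"xyz": [0,0,0.15],"claw": 1.5}
    - {"angular": [0,0,0],"xyz": [0,0,0.15],"claw": 1.5}
    - {"angular": [0,0,0],"xyz": [0,0,0],"claw": 1.5}

```text
t: 5.45
eef_pos: [0.4903, 0.0376, 0.053]
ee_rot: [-3.141, -0.001, -0.272]
force: [0.0, 0.3, -1.6]
width: 0.0255
gripper_force: 20.0
```

Emit:
servo_tool:
  targets:
    - {"angular": [0,0,0],"xyz": [0,0,0.1],"claw": 1.5}
    - {"angular": [0,0,0],"xyz": [0,0,0.1],"claw": 1.5}
    - {"angular": [0,0,0],"xyz": [0,0,0],"claw": 1.5}

```text
t: 5.75
eef_pos: [0.4903, 0.0375, 0.0516]
ee_rot: [-3.141, -0.001, -0.271]
force: [-3.6, -0.4, 11.0]
width: 0.0253
gripper_force: 20.0
```

Emit:
servo_tool:
  targets:
    - {"angular": [0,0,0],"xyz": [0,0,-0.05],"claw": 2.5}
    - {"angular": [0,0,0],"xyz": [0,0,0],"claw": 3.2}
    - {"angular": [0,0,0],"xyz": [0,0,0],"claw": 4.5}
    - {"angular": [0,0,0],"xyz": [0,0,0],"claw": 5.5}
    - {"angular": [0,0,0],"xyz": [0,0,-1],"claw": 5.5}
    - {"angular": [0,0,0],"xyz": [0,0,-3],"claw": 5.5}
    - {"angular": [0,0,0],"xyz": [0,0,-4],"claw": 5.5}
    - {"angular": [0,0,0],"xyz": [0,0,-4],"claw": 6}
    - {"angular": [0,0,0],"xyz": [0,0,-4],"claw": 6}
    - {"angular": [0,0,0],"xyz": [2,0,-4],"claw": 6}
    - {"angular": [0,0,0],"xyz": [3.5,-2,-1],"claw": 6}
    - {"angular": [0,0,0],"xyz": [2,-2,0],"claw": 6}
    - {"angular": [0,0,0],"xyz": [0,0,0],"claw": 6}
    - {"angular": [0,0,0],"xyz": [0,0,0],"claw": 6}

```text
t: 7.15
eef_pos: [0.5728, 0.0557, 0.2609]
ee_rot: [3.141, 0.001, -0.272]
force: [-1.0, 0.9, 0.1]
width: 0.0602
gripper_force: 0.0
```

```bash
python3 - <<'E'
from h import *
w=grab('wrist','w2.png');t=grab('top','t2.png')
print(monitor.get_state()['eef_pos'],proj(w,(.627,-.102,.148)),proj(w,(.593,.219,.018)))
a=t['color']; cv2.imwrite('pics/c2.png',np.hstack([w['color'],cv2.resize(a[175:315,165:245],(240,420),interpolation=2)]))
E
```

```text
[0.57222893 0.05544266 0.26112842] [480.09062415  78.663288  ] [134.66225838 199.96495419]
```

View pics/c2.png

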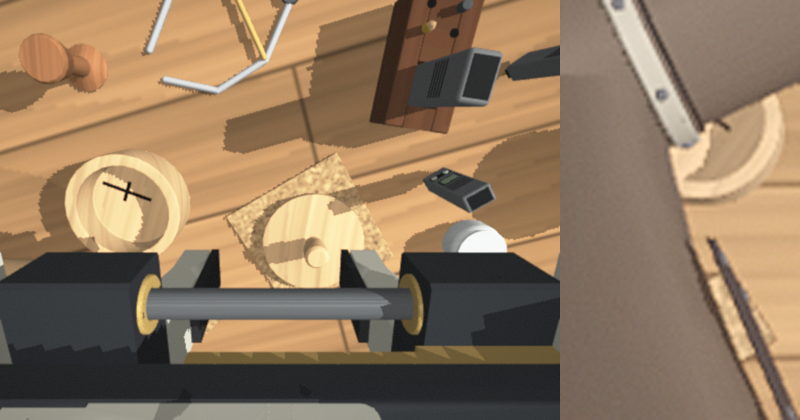

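The wrist picture shows the lid standing knob-up on the mat (knob at (317,255)). The cross is at (127,191) with its long stroke from (103,183) to (152,201), and the meter's top face is at about (482,77).

```bash
cat >> h.py <<'E'
def cross(w,x0,x1,y0,y1,th=75,z=.018):
    g=cv2.cvtColor(w['color'],6); m=np.zeros_like(g); m[y0:y1,x0:x1]=(g[y0:y1,x0:x1]<th)
    n,l,st,_=cv2.connectedComponentsWithStats(m,connectivity=8); i=1+np.argmax(st[1:,4]); v,u=np.where(l==i)
    P=np.array([ray(w,a,b,z)[:2] for a,b in zip(u,v)])
    r=cv2.minAreaRect((P*1e4).astype(np.float32)); bp=cv2.boxPoints(r)
    e=max((bp[1]-bp[0],bp[2]-bp[1]),key=np.linalg.norm)
    return len(u),P.mean(0),np.array(r[0])/1e4,np.array(r[1])/1e4,np.degrees(np.arctan2(e[1],e[0]))
E
python3 - <<'E'
from h import *
w=load('w2.png')
for th in(60,80,100): print(cross(w,90,165,170,215,th))
# meter top rim
P=[ray(w,*p,.148)[:2] for p in [(475,49),(503,54),(493,106),(464,102)]];print(np.round(P,4).tolist(),np.mean(P,0))
g=cv2.cvtColor(w['color'],6);m=np.zeros_like(g);m[45:110,460:508]=(g[45:110,460:508]<48)
m=cv2.morphologyEx(m,cv2.MORPH_OPEN,np.ones((3,3)));c=max(cv2.findContours(m,0,2)[0],key=cv2.contourArea);Q=np.array([ray(w,*p[0],.148)[:2] for p in c]);r=cv2.minAreaRect((Q*1e4).astype(np.float32));print(r,cv2.minAreaRect(c))
E
```

```text
(113, array([0.60405856, 0.22212305]), array([0.60493926, 0.22315623]), array([0.05022394, 0.0188656 ]), np.float32(71.97568))
(147, array([0.60424987, 0.22184516]), array([0.60565684, 0.22350928]), array([0.05136988, 0.02002504]), np.float32(71.8762))
(186, array([0.60396285, 0.2217481 ]), array([0.60492124, 0.22315388]), array([0.05244893, 0.0211756 ]), np.float32(72.06548))
[[0.6464, -0.1008], [0.6384, -0.1184], [0.6068, -0.1086], [0.6148, -0.0897]] [ 0.62658992 -0.10435862]
((6280.46044921875, -1024.69287109375), (168.89813232421875, 260.8283996582031), 66.16696166992188) ((480.70770263671875, 76.75814819335938), (24.420766830444336, 44.142269134521484), 15.64224624633789)
```

Emit:
servo_tool:
  targets:
    - {"angular": [0,0,0],"xyz": [1.0,1.4,0],"claw": 7}
    - {"angular": [0,0,0],"xyz": [1.9,2.75,0],"claw": 7}
    - {"angular": [0,0,0],"xyz": [1.9,2.75,0],"claw": 7}
    - {"angular": [0,0,0],"xyz": [1.9,2.75,0],"claw": 7}
    - {"angular": [0,0,0],"xyz": [1.9,2.75,0],"claw": 7}
    - {"angular": [0,0,0],"xyz": [0.95,1.4,0],"claw": 7}
    - {"angular": [0,0,4],"xyz": [0,0,0],"claw": 7}
    - {"angular": [0,0,4],"xyz": [0,0,0],"claw": 7}
    - {"angular": [0,0,0],"xyz": [0,0,0],"claw": 7}
    - {"angular": [0,0,0],"xyz": [0,0,0],"claw": 7}

```text
t: 8.25
eef_pos: [0.6275, -0.1026, 0.2614]
ee_rot: [-3.141, -0.0, -0.409]
force: [0.5, -0.1, 0.5]
width: 0.0698
gripper_force: 0.0
```

```bash
python3 - <<'E'
from h import *
w=grab('wrist','w3.png')
S=monitor.get_state();print(S['t'],S['eef_pos'],S['ee_rot'],S['q'],proj(w,(.627,-.103,.148)))
E
```

```text
8.3 [ 0.62767537 -0.10249835  0.26134742] [-3.14139192e+00 -2.25127199e-04 -4.09178707e-01] [ 1.44446324e-01  2.87441228e-01 -6.10710484e-02 -5.57396923e-05
 -1.22198701e+00  1.01719036e+00] [278.15932483 213.34830009]
```

View pics/w3.png

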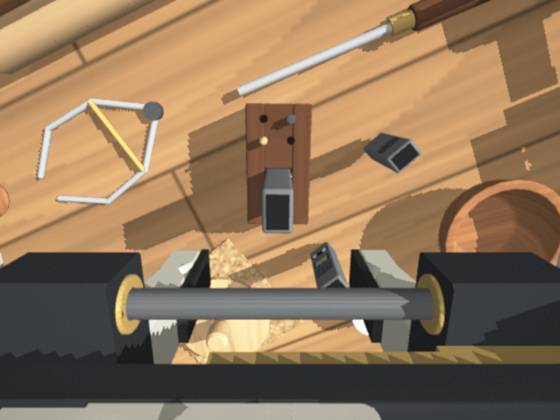

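The meter's top face spans (263,191) to (293,233), centred at (278,212). That is within 1–2 px of the prediction, and the rack's edges run vertical, so the yaw matches. I'll descend and grasp.

Emit:
servo_tool:
  targets:
    - {"angular": [0,0,0],"xyz": [0,0,1.5],"claw": 7}
    - {"angular": [0,0,0],"xyz": [0,0,3],"claw": 7}
    - {"angular": [0,0,0],"xyz": [0,0,3],"claw": 7}
    - {"angular": [0,0,0],"xyz": [0,0,3],"claw": 6}
    - {"angular": [0,0,0],"xyz": [0,0,2.5],"claw": 5}
    - {"angular": [0,0,0],"xyz": [0,0,1.5],"claw": 4.5}
    - {"angular": [0,0,0],"xyz": [0,0,0.5],"claw": 4}
    - {"angular": [0,0,0],"xyz": [0,0,0],"claw": 3.5}
    - {"angular": [0,0,0],"xyz": [0,0,0],"claw": 3.0}
    - {"angular": [0,0,0],"xyz": [0,0,0],"claw": 2.7}
    - {"angular": [0,0,0],"xyz": [0,0,0],"claw": 2.5}
    - {"angular": [0,0,0],"xyz": [0,0,0],"claw": 2.3}
    - {"angular": [0,0,0],"xyz": [0,0,0],"claw": 1.5}
    - {"angular": [0,0,0],"xyz": [0,0,0],"claw": 1.5}
  force: 25

```text
t: 9.7
eef_pos: [0.6285, -0.1026, 0.1118]
ee_rot: [-3.141, -0.001, -0.411]
force: [0.5, 1.7, 4.6]
width: 0.0238
gripper_force: 25.0
```

Emit:
servo_tool:
  targets:
    - {"angular": [0,0,0],"xyz": [0,0,-0.4],"claw": 1.5}
    - {"angular": [0,0,0],"xyz": [0,0,-1],"claw": 1.5}
    - {"angular": [0,0,0],"xyz": [0,0,-1.5],"claw": 1.5}
    - {"angular": [0,0,0],"xyz": [0,0,-2],"claw": 1.5}
    - {"angular": [0,0,0],"xyz": [0,0,-2],"claw": 1.5}
    - {"angular": [0,0,0],"xyz": [0,0,-2],"claw": 1.5}
    - {"angular": [0,0,0],"xyz": [0,0,-2],"claw": 1.5}
    - {"angular": [0,0,0],"xyz": [0,0,-2],"claw": 1.5}
    - {"angular": [0,0,0],"xyz": [0,0,-1.1],"claw": 1.5}
    - {"angular": [0,0,0],"xyz": [0,0,0],"claw": 1.5}

```text
t: 10.7
eef_pos: [0.6284, -0.1031, 0.253]
ee_rot: [-3.141, -0.002, -0.411]
force: [0.6, 0.4, -1.3]
width: 0.0238
gripper_force: 25.0
```

Emit:
servo_tool:
  targets:
    - {"angular": [0,0,5],"xyz": [0,0,0],"claw": 1.5}
    - {"angular": [0,0,8.5],"xyz": [0,0,0],"claw": 1.5}
    - {"angular": [0,0,8.5],"xyz": [0,0,0],"claw": 1.5}
    - {"angular": [0,0,8.5],"xyz": [0,0,0],"claw": 1.5}
    - {"angular": [0,0,8.5],"xyz": [0,0,0],"claw": 1.5}
    - {"angular": [0,0,8.5],"xyz": [0,0,0],"claw": 1.5}
    - {"angular": [0,0,8.5],"xyz": [0,0,0],"claw": 1.5}
    - {"angular": [0,0,8.5],"xyz": [0,0,0],"claw": 1.5}
    - {"angular": [0,0,8.5],"xyz": [0,0,0],"claw": 1.5}
    - {"angular": [0,0,8.5],"xyz": [0,0,0],"claw": 1.5}
    - {"angular": [0,0,3],"xyz": [0,0,0],"claw": 1.5}
    - {"angular": [0,0,0],"xyz": [0,0,0],"claw": 1.5}

```text
t: 11.9
eef_pos: [0.6273, -0.1029, 0.2496]
ee_rot: [3.139, -0.001, -1.887]
force: [0.5, -0.7, -1.6]
width: 0.024
gripper_force: 25.0
```

Emit:
servo_tool:
  targets:
    - {"angular": [0,0,0],"xyz": [-1.5,0.6,0],"claw": 1.5}
    - {"angular": [0,0,0],"xyz": [-3,1.05,0],"claw": 1.5}
    - {"angular": [0,0,0],"xyz": [-3,1.05,0],"claw": 1.5}
    - {"angular": [0,0,0],"xyz": [-3,1.05,0],"claw": 1.5}
    - {"angular": [0,0,0],"xyz": [-3,1.05,0],"claw": 1.5}
    - {"angular": [0,0,0],"xyz": [-3,1.05,0],"claw": 1.5}
    - {"angular": [0,0,0],"xyz": [-3,1.05,0],"claw": 1.5}
    - {"angular": [0,0,0],"xyz": [-3,1.05,0],"claw": 1.5}
    - {"angular": [0,0,0],"xyz": [-3,1.05,0],"claw": 1.5}
    - {"angular": [0,0,0],"xyz": [-3,1.05,0],"claw": 1.5}
    - {"angular": [0,0,0],"xyz": [-3,1.05,0],"claw": 1.5}
    - {"angular": [0,0,0],"xyz": [-2.15,0.77,0],"claw": 1.5}
    - {"angular": [0,0,0],"xyz": [-1.5,0.5,0],"claw": 1.5}
    - {"angular": [0,0,0],"xyz": [0,0,0],"claw": 1.5}
    - {"angular": [0,0,0],"xyz": [0,0,0],"claw": 1.5}
    - {"angular": [0,0,0],"xyz": [0,0,0],"claw": 1.5}

```text
t: 13.5
eef_pos: [0.6194, 0.2689, 0.2511]
ee_rot: [3.141, -0.0, -1.887]
force: [-0.1, 0.4, -1.3]
width: 0.0241
gripper_force: 25.0
```

```bash
python3 - <<'E'
from h import *
w=grab('wrist','w4.png')
S=monitor.get_state();print(S['t'],S['eef_pos'],S['ee_rot'],S['q'],proj(w,(.604,.222,.018)),proj(w,S['eef_pos']-[0,0,.103]))
E
```

```text
13.55 [0.61953413 0.26878892 0.25118588] [-3.14155182e+00 -7.28209530e-05 -1.88706059e+00] [ 6.97361669e-01  3.57710995e-01  1.65628816e-02  7.76400109e-05
 -1.22968843e+00 -1.01365190e+00] [278.99597594 136.77182522] [278.53169337 219.8435642 ]
```

View pics/w4.png

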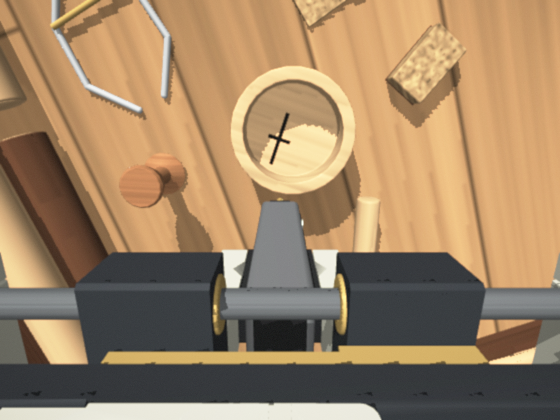

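The wrist picture shows the cross at (280,138) with its long stroke from (288,114) to (270,164), about 20° off my angle. The min-area rectangle misfits a cross shape, so I'll use PCA instead. The meter hangs upright at (280,200).

```bash
cat >> h.py <<'E'
def crossp(w,x0,x1,y0,y1,th=75,z=.018):
    g=cv2.cvtColor(w['color'],6); m=np.zeros_like(g); m[y0:y1,x0:x1]=(g[y0:y1,x0:x1]<th)
    n,l,st,_=cv2.connectedComponentsWithStats(m,connectivity=8); i=1+np.argmax(st[1:,4]); v,u=np.where(l==i)
    P=np.array([ray(w,a,b,z)[:2] for a,b in zip(u,v)]); c=P.mean(0)
    for k in range(2):
        e=cv2.PCACompute((P if k==0 else L).astype(np.float32),None)[1][0]; L=P[abs((P-c)@[-e[1],e[0]])<.004]
    s=(P-c)@e; q=(P-c)@[-e[1],e[0]]
    c2=c+e*(s.max()+s.min())/2+np.array([-e[1],e[0]])*(q.max()+q.min())/2
    return len(u),c,c2,np.ptp(s),np.ptp(q),np.degrees(np.arctan2(e[1],e[0]))%180
E
python3 - <<'E'
from h import *
w=load('w4.png')
for th in(60,80,100): print(crossp(w,255,310,105,170,th))
w=load('w2.png')
print(crossp(w,90,165,170,215,80))
w=load('w4.png');g=w['color']
# box mouth centre
print('rim',ray(w,293.5,129,.052))
E
```

```text
(136, array([0.6041566, 0.2222391]), array([0.60483306, 0.22329241]), np.float64(0.05270284992251792), np.float64(0.021243809544351032), np.float32(52.84925))
(170, array([0.60356852, 0.22153606]), array([0.60495912, 0.22345869]), np.float64(0.05432300365858082), np.float64(0.021243638607760178), np.float32(52.87787))
(216, array([0.60357471, 0.22127715]), array([0.60511682, 0.22313013]), np.float64(0.05465790885651342), np.float64(0.02257977318530284), np.float32(52.913414))
(147, array([0.60424987, 0.22184516]), array([0.60555375, 0.223155  ]), np.float64(0.05419059672353729), np.float64(0.021648307387935627), np.float32(53.057137))
rim [0.5878277  0.21694311 0.052     ]
```

```bash
python3 - <<'E'
from h import *
for n,b in(('w4.png',(255,310,105,170)),('w2.png',(90,165,170,215))):
    w=load(n);x0,x1,y0,y1=b;g=cv2.cvtColor(w['color'],6);v,u=np.where(g[y0:y1,x0:x1]<85)
    P=np.array([ray(w,a+x0,c+y0,.018)[:2] for a,c in zip(u,v)]);P=P[np.linalg.norm(P-[.6045,.2225],axis=1)<.033]
    e=np.array([np.cos(np.radians(53)),np.sin(np.radians(53))]);f=np.array([-e[1],e[0]]);c=np.array([.6045,.2225])
    s,q=(P-c)@e,(P-c)@f
    print(c+e*s[abs(q)>.005].mean()+f*q[abs(s)>.006].mean(), s.min(),s.max(),q.min(),q.max())
w=load('w3.png');print('meter top',ray(w,278,212,.148), ray(w,278,191,.148),ray(w,278,233,.148))
w=load('w4.png');S=monitor.get_state();d=np.array([np.cos(-1.887),np.sin(-1.887),0])
for o in(.0125,-.0125):print('pin',proj(w,S['eef_pos']+[0,0,-.103]+d*o))
for hx in(.018,):
  print('case top front edge z+.037',proj(w,S['eef_pos']+[0,0,.037]+d*.018),'bottom front',proj(w,S['eef_pos']+[0,0,-.083]+d*.018))
cv2.imwrite('pics/c4.png',cv2.resize(w['color'][180:330,230:330],(500,750)[:2] if 0 else (400,600),interpolation=2))
E
```

```text
[0.60488458 0.22372434] -0.026119751409492464 0.028204954358616172 -0.010411385865614395 0.01083146276739732
[0.60494562 0.2234966 ] -0.02593926399093818 0.02825129887748631 -0.011272275274528645 0.01037746235266287
meter top [ 0.62802347 -0.10331498  0.148     ] [ 0.64293131 -0.10981635  0.148     ] [ 0.6125706  -0.09657593  0.148     ]
pin [278.50700157 203.27348093]
pin [278.55570176 235.95502968]
case top front edge z+.037 [277.31056334 301.18586549] bottom front [278.41271262 203.22711599]
```

View pics/c4.png

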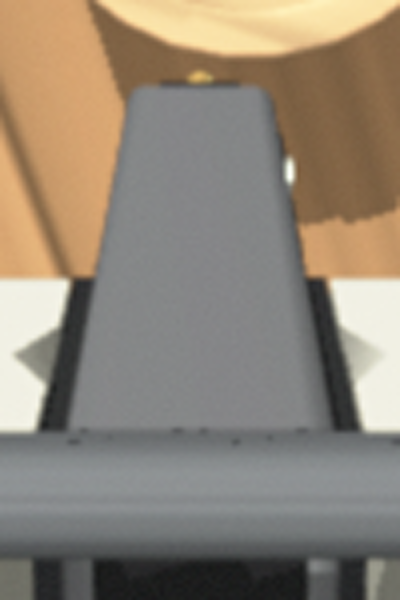

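The crop shows the near pin at (201,76), about (280,199) in the full frame, and the case centred on column 280. That is about 1 mm off TCP in +x and +y of the tool, so I'll compensate for it. The grain angle is 53°, so the turn is 18.9°.

Emit:
servo_tool:
  targets:
    - {"angular": [0,0,5],"xyz": [0,0,0],"claw": 1.5}
    - {"angular": [0,0,8],"xyz": [0,0,0],"claw": 1.5}
    - {"angular": [0,0,5.9],"xyz": [0,0,0],"claw": 1.5}
    - {"angular": [0,0,0],"xyz": [1.5,-0.54,0],"claw": 1.5}
    - {"angular": [0,0,0],"xyz": [1.87,-0.7,0],"claw": 1.5}
    - {"angular": [0,0,0],"xyz": [1,-0.4,0],"claw": 1.5}
    - {"angular": [0,0,0],"xyz": [0,0,1],"claw": 1.5}
    - {"angular": [0,0,0],"xyz": [0,0,2.5],"claw": 1.5}
    - {"angular": [0,0,0],"xyz": [0,0,2.5],"claw": 1.5}
    - {"angular": [0,0,0],"xyz": [0,0,2.5],"claw": 1.5}
    - {"angular": [0,0,0],"xyz": [0,0,1.5],"claw": 1.5}
    - {"angular": [0,0,0],"xyz": [0,0,1],"claw": 1.5}
    - {"angular": [0,0,0],"xyz": [0,0,0.6],"claw": 1.5}
    - {"angular": [0,0,0],"xyz": [0,0,0],"claw": 1.5}
    - {"angular": [0,0,0],"xyz": [0,0,0],"claw": 1.5}

```text
t: 15.05
eef_pos: [0.6067, 0.2252, 0.1358]
ee_rot: [-3.141, 0.001, -2.216]
force: [-0.7, -0.3, -1.0]
width: 0.0238
gripper_force: 25.0
```

```bash
python3 - <<'E'
from h import *
w=grab('wrist','w5.png');s=grab('scene','s5.png');t=grab('top','t5.png')
S=monitor.get_state();print(S['t'],S['eef_pos'],S['ee_rot'],S['force'])
p=S['eef_pos'];y=S['ee_rot'][2];d=np.array([np.cos(y),np.sin(y),0])
for o in(.0125,-.0125):print('pin',proj(w,p+[0,0,-.103]+d*o),proj(s,p+[0,0,-.103]+d*o))
e=np.array([np.cos(np.radians(53)),np.sin(np.radians(53)),0]);c=np.array([.6049,.2236,.018])
for o in(-.028,0,.028): print('cross',proj(w,c+e*o),proj(s,c+e*o))
u,v=proj(s,c).astype(int); A=cv2.resize(s['color'][v-50:v+25,u-37:u+38],(400,400),interpolation=2)
u,v=proj(w,c).astype(int); B=cv2.resize(w['color'][v-50:v+30,u-40:u+40],(400,400),interpolation=2);print(u,v,proj(s,c).astype(int))
cv2.imwrite('pics/c5.png',np.hstack([A,B]))
E
```

```text
15.2 [0.60667183 0.22522739 0.13600606] [-3.14104426e+00  1.45082696e-03 -2.21594193e+00] [ 0.01752001  0.02997608 -1.39048268]
pin [279.58693684 203.44257964] [319.056483   204.44226921]
pin [279.60944894 236.1154032 ] [328.68511069 202.83228456]
cross [280.19186135 174.9484291 ] [311.73454572 210.37449439]
cross [280.17514007 210.98401169] [322.49935629 208.55138219]
cross [280.15939109 244.92420919] [333.13826451 206.74959263]
280 210 [322 208]
```

View pics/c5.png

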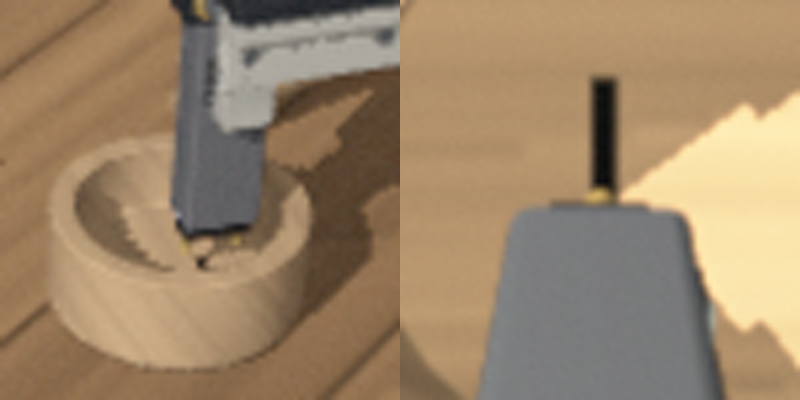

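In the scene half of the crop the pins are at about (185,262) and (237,243) over the cross. In the wrist half the near pin is at (600,190), just on the stroke (603, 76–190), so laterally it is within about 0.6 mm. I'll check the along-grain position with an enlarged scene view.

```bash
python3 - <<'E'
from h import *
s=load('s5.png')
c=cv2.resize(s['color'][190:222,300:345],None,fx=16,fy=16,interpolation=cv2.INTER_CUBIC)
cv2.imwrite('pics/c6.png',c);print(c.shape)
e=np.array([np.cos(np.radians(53)),np.sin(np.radians(53)),0]);n=np.array([-e[1],e[0],0]);cc=np.array([.6049,.2236,.018])
f=lambda p:((proj(s,p)-[300,190]+.5)*16).round().tolist()
for o in(-.028,-.0125,0,.0125,.028):print('long',o,f(cc+e*o))
for o in(-.012,.012):print('short',o,f(cc+n*o))
E
```

```text
(512, 720, 3)
long -0.028 [196.0, 334.0]
long -0.0125 [291.0, 318.0]
long 0 [368.0, 305.0]
long 0.0125 [444.0, 292.0]
long 0.028 [538.0, 276.0]
short -0.012 [395.0, 351.0]
short 0.012 [341.0, 259.0]
```

View pics/c6.png

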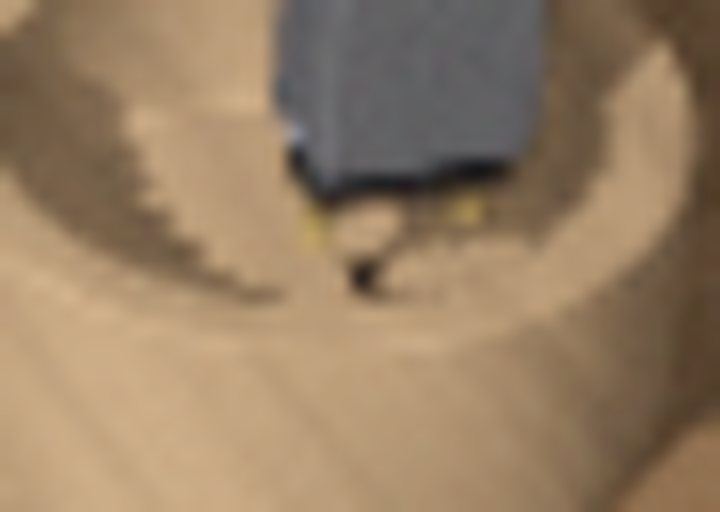

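The pins sit at about (315,240) and (470,215), with the cross's dark visible part at (360,275). The wrist view puts the along-grain error near 0 mm and the scene view near 2 mm, so I'll correct by +1 mm in x and +0.5 mm in y of the tool, then descend.

Emit:
servo_tool:
  targets:
    - {"angular": [0,0,0],"xyz": [0.11,0.05,0],"claw": 1.5}
    - {"angular": [0,0,0],"xyz": [0,0,0.5],"claw": 1.5}
    - {"angular": [0,0,0],"xyz": [0,0,0.5],"claw": 1.5}
    - {"angular": [0,0,0],"xyz": [0,0,0.2],"claw": 1.5}
    - {"angular": [0,0,0],"xyz": [0,0,0],"claw": 1.5}
    - {"angular": [0,0,0],"xyz": [0,0,0],"claw": 1.5}

```text
t: 15.8
eef_pos: [0.6052, 0.2244, 0.1229]
ee_rot: [3.142, -0.0, -2.216]
force: [-0.5, 0.2, -1.1]
width: 0.024
gripper_force: 25.0
```

Emit:
servo_tool:
  targets:
    - {"angular": [0,0,0],"xyz": [0,0,0.15],"claw": 1.5}
    - {"angular": [0,0,0],"xyz": [0,0,0.15],"claw": 1.5}
    - {"angular": [0,0,0],"xyz": [0,0,0],"claw": 1.5}
    - {"angular": [0,0,0],"xyz": [0,0,0],"claw": 1.5}

```text
t: 16.2
eef_pos: [0.6054, 0.2245, 0.1204]
ee_rot: [-3.141, 0.001, -2.216]
force: [-0.9, -0.2, 1.8]
width: 0.0237
gripper_force: 25.0
```

```bash
python3 - <<'E'
from h import *
for i in range(6):
    w=grab('wrist'); S=monitor.get_state();print(S['t'],S['eef_pos'].round(4),S['force'].round(2))
E
```

```text
16.25 [0.6054 0.2245 0.1204] [-0.44 -0.59  0.56]
16.3 [0.6054 0.2245 0.1204] [-0.35  0.08  0.87]
16.35 [0.6054 0.2245 0.1204] [-0.33  0.89  1.1 ]
16.4 [0.6054 0.2245 0.1203] [1.54 0.94 2.04]
16.45 [0.6054 0.2245 0.1203] [0.73 0.96 1.56]
16.5 [0.6054 0.2245 0.1203] [ 0.24 -0.04  1.07]
```

Emit:
servo_tool:
  targets:
    - {"angular": [0,0,0],"xyz": [0,0,0.1],"claw": 1.5}
    - {"angular": [0,0,0],"xyz": [0,0,0.1],"claw": 1.5}
    - {"angular": [0,0,0],"xyz": [0,0,0.08],"claw": 1.5}
    - {"angular": [0,0,0],"xyz": [0,0,0],"claw": 1.5}
    - {"angular": [0,0,0],"xyz": [0,0,0],"claw": 1.5}
    - {"angular": [0,0,0],"xyz": [0,0,0],"claw": 1.5}

```text
t: 17.1
eef_pos: [0.6054, 0.2245, 0.1174]
ee_rot: [-3.141, 0.0, -2.216]
force: [1.3, 0.3, 3.1]
width: 0.0237
gripper_force: 25.0
```

```bash
python3 - <<'E'
from h import *
F=[]
for i in range(16):
    w=grab('wrist'); S=monitor.get_state();F.append(np.r_[S['eef_pos'],S['force']])
print(np.mean(F,0).round(4),S['ee_rot'],S['width'])
cv2.imwrite('pics/w7.png',w['color'])
g=cv2.cvtColor(w['color'],6)
for v in range(176,196,3): r=g[v,265:295];print(v,265+np.average(np.arange(30),weights=(r<75)+1e-9),(r<75).sum())
s=grab('scene','s7.png'); d=cv2.absdiff(load('s5.png')['color'],s['color']).max(2); print('box wall change',(d[215:224,305:335]>25).sum())
e=np.array([np.cos(np.radians(53)),np.sin(np.radians(53)),0])
v,u=np.where(g[165:196,265:295]<75);print('stroke end row',v.min()+165,[proj(w,np.array([.6049,.2236,.018])-e*.028).round(1)])
hs=cv2.cvtColor(w['color'],40);v,u=np.where((hs[185:206,268:292,1]>130)&(hs[185:206,268:292,0]>18)&(hs[185:206,268:292,0]<32)&(hs[185:206,268:292,2]>90));print('pin',u.mean()+268 if len(u) else 0,v.min()+185 if len(v) else 0,len(u))
E
```

```text
[0.6053 0.2245 0.1174 1.3017 0.4525 3.1352] [-3.14146520e+00  2.77614018e-04 -2.21606632e+00] 0.023717941234487453
176 279.5 0
179 279.5 0
182 279.5 0
185 279.000000003 5
188 279.000000003 5
191 279.5 4
194 279.000000003 5
box wall change 0
stroke end row 183 [array([279.2, 182. ])]
pin 0 0 0
```

```bash
python3 -c "
from station import order
print(order.job_done())"
```

```text
the job is handed in; nothing more can be done
None
```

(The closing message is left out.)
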